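Unlock the bottle dispenser and give one full stroke into the dish

TASK

Get the square-bottled dispenser ready and give a full stroke: pull its transport-lock key out of the slot and leave the key lying in the shallow metal tray, and stand the handled porcelain dish upright on the bench with its middle under that dispenser's outlet. Only when the key is in the tray and the dish is standing in place, press the dispenser's plunger head all the way down to its stop, hold it there for a moment, and let it come back up. Do not press the round-bottled dispenser's plunger, and do not push the tube rack, the white bottle or the jar out of place.

Things in the scene. Friction and masses are not known exactly. Their poses are not given: they have to be found in the camera images.
- square: The dispenser to use, fixed. Origin: centre of its underside. Grey foot 130 (x) x 88 (y) x 8 mm; square amber bottle 84 x 84 mm up to 113 mm; white deck x -62 to +32, y -32 to +32, height 140 to 150 mm. Key slot on the deck at the -x side between cheeks 18 mm high (x -46 to -26; y -21 to -9 and +9 to +28 mm; sprung ball in the +y one). Spout, a 10 mm tube 128 mm high, runs along +y.
- square_plunger (a joint): Travel of the square dispenser's plunger in m: 0 = up, 0.020 = down at its stop. A spring pushes it up with 6 N at the top and 12 N at the stop. While the key is in, it can go down only about 4 mm.
- square_head (a point): Centre of the top face of the square dispenser's plunger head, a white disc 48 mm in diameter and 12 mm thick, top 186 mm above the bench when up, 166 mm at the stop; moves with the plunger.
- square_outlet (a point): Tip of the square dispenser's spout, 95 mm above the bench, 115 mm out from the bottle's axis along the dispenser's +y.
- key: Lock key, loose, grey, 60 g: upright tab 26 (x) x 16 (y) x 40 mm high and a tongue 16 wide, 20 high, to x = +57 mm, reaching under the plunger head. Origin: centre of the tab's underside, at the start on the deck (150 mm up), 67 mm from the bottle axis. It is drawn out level along its -x (about 6 to 15 N to free it), clear of the cheeks after 37 mm. Pinch the tab across y.
- bowl: The porcelain dish with handle, loose, 160 g: round, 86 mm across the rim, 45 mm high, base 60 mm across, wall 4 mm. Origin: centre of its underside. A straight handle 14 mm wide (y) and 14 mm thick, at heights 27 to 41 mm, runs out along its +x to 108 mm from the centre.
- bowl_handle (a point): Gripping point in the middle of the dish's handle, 80 mm from the dish's centre, 34 mm high.
- tray: The shallow open steel tray, fixed: 110 (x) x 130 (y) x 14 mm high, wall and floor 4 mm. Origin: centre of its underside.
- round: The other dispenser, same build but on a round amber bottle 90 mm in diameter and without a key; fixed. Same foot, deck, spout and plunger head (top 186 mm high). Origin: centre of the underside; spout along +y, tip 115 mm out.
- round_plunger (a joint): Travel of the round-bottled dispenser's plunger in m, 0 = up. To be left alone.
- rack: Loose blue tube rack with white-capped tubes, 52 (x) x 100 (y) mm, 58 mm high in all. Origin: centre of its underside. Leave in place.
- flask: Loose white plastic bottle, 60 mm in diameter, 130 mm high. Origin: centre of its underside. Leave in place.
- jar: Loose glass jar with white lid, 66 mm in diameter, 85 mm high. Origin: centre of its underside. Leave in place.
Mind the look-alikes: they are no part of the job. Leave any brown look-alike of the bowl alone. Leave any turquoise look-alike of the square alone.

How it is judged:
By the outcome, as a careful person would: the job done as asked, in the order asked, and still so for the second after the job is handed in, with the robot touching nothing.
It also fails if it takes over 69 s, if anything falls off the work surface, if the arm or the gripper's body presses on something with over 40 N, if the wrist force passes 120 N, or if a joint passes its speed limit or range.

ROBOT

A 7-joint arm with a two-finger parallel gripper is mounted at the origin on the work surface. World frame = base frame: x ahead of the robot, y to its left, z up, the work surface at z = 0. Lengths are in m, angles in rad, forces in N, time in s.
With the tool pointing down it reaches from about 0.4 to 0.85 m from the base axis. Payload 4.4 kg.
Tool frame: the origin (TCP) lies on the front face of the gripper's body, between the roots of the fingers; the fingertips stand 97 mm ahead of it and the grasp point (between the pads) lies 78 mm ahead of it; z points along the fingers, y is the direction in which the jaws open and shut (so a half turn about z gives the same grasp; the last joint's range is limited). The gripper opens to 94 mm and grips with 3 to 60 N. Pads are 16 mm wide; open, the fingers measure 119 mm over their backs; the gripper's body (75 mm by 177 mm) begins 78 mm behind the grasp point.
Start: joints at [-1.18, 0.628, 0.038, 1.517, -0.027, 0.996, -0.02], TCP at [0.287, 0.583, 0.303] pointing down, gripper open.
Joint ranges: [-3.06, 3.06], [-0.37, 2.12], [-1.25, 1.32], [0.18, 2.47], [-1.1, 4.24], [0.23, 1.98], [-2.94, 2.94]. Speed limits (rad/s): [2.57, 2.57, 3.14, 3.14, 3.14, 3.14, 3.14].

INTERFACE

Orientations are given as a 3x3 rotation matrix whose columns are the frame's x, y, z axes.
In Python, from plant import readout, vision, workorder gives the robot as it stands. The module is installed in compiled form; this text tells all that it offers.
- The arm moves only by the tool apply_moves, never from a script. Its argument "series" is text: rows parted by semicolons, each of 5 numbers parted by spaces: the shift along the tool's x, y, z in cm, then the turn about the tool's z in degrees, then the closure in counts, from 0 (fully open) to 255 (shut). A call has 1 to 12 rows; each row shifts and turns the pose as measured when the row begins, along the tool's axes as they then stand; what a row does not reach is not made up. A row lasts 1/12 s, in which the tool goes at most 41.7 mm and 7.16 degrees, less where a joint would pass 70% of its speed; a pose out of reach is approached as far as the arm can. A call is refused whole if a number of a shift passes 4.17 or a number of a turn 7.16, either way. A call with a gripper value outside its range is refused whole. The fingers move at their own pace and stop on an object; "squeeze" is the grip in N (left out, the last holds). Time passes only in rows, so rows that do not move let the fingers close. It gives the time, the measured TCP pose, the force and the opening at its end, in the units of the state.
- readout.observe(): the state, without advancing time (a new reading comes with each control period).
- vision.camera(name): name is "side" or "top"; returns (picture, depth): 384x512x3 uint8, blue, green, red; 384x512 float32, m along the optical axis (not along the pixel's ray), 0 where there is no reading.
- vision.calibration(name): a dict with "vfov" (degrees; the focal length in pixels is half the picture's height over the tangent of half this angle, whatever the lens; pixels are square), "cx", "cy" (the principal point, pixels), "R" (3x3) and "t" (3): a world point X has camera coordinates R X + t. Camera axes: x right, y down, z forward; pixel columns grow to the right and rows downward; lengths in m; the calibration is good to about 2 mm. A picture is of the moment at which its call begins. calibration takes no time and is no camera call.
- workorder.sign_off(): hands the job in, once; it reports no verdict.
The state is a dict: "clock": time; "joint_positions": joint angles; "qvel": joint speeds; "tau": joint torques, N m; "tool_pos": TCP position; "ee_rot": TCP orientation; "ft_force": force on the tool from outside, world axes, zero at the start; "torque": the same for the moment, N m; "finger_gap": finger opening in m.
Only numpy, scipy, OpenCV 4.12 (cv2) and the standard library are available. Lean on these libraries where they do the work, as an engineer would, in place of code of your own. Each camera call takes 0.05 s, during which the arm holds its last target. There are 200 camera calls.

## Working session

There is one attempt and no reset: what is moved stays moved. The work goes in short steps, Python scripts to look and compute and a tool call to move; the robot and the scene stay as the last step left them, time stands still between calls to the robot, and variables do not carry over. Pictures are saved under pics/ and viewed, about 8 in all and at most 12, crops included, and the job is handed in when it is done.

Besides the shell and the picture viewer there is one more tool, called after ">>>" as name(argument=value, ...) on one line, values as JSON. apply_moves: Moves the arm, as the interface text tells. Its arguments: {"type":"object","properties":{"series":{"type":"string"},"squeeze":{"type":"number"}},"required":["series"]}

```bash
mkdir -p pics; ls; cat > h.py <<'E'
import numpy as np, cv2
from plant import readout, vision, workorder
def cam(n):
    im,d=vision.camera(n); c=vision.calibration(n)
    f=im.shape[0]/2/np.tan(np.radians(c["vfov"])/2)
    v,u=np.mgrid[:im.shape[0],:im.shape[1]]
    P=np.stack([(u-c["cx"])/f*d,(v-c["cy"])/f*d,d],-1)
    W=(P-np.array(c["t"]))@np.array(c["R"])   # R^T (P-t)
    W[d==0]=np.nan
    return im,d,W
def proj(n,X):
    c=vision.calibration(n); f=192/np.tan(np.radians(c["vfov"])/2)
    p=np.array(c["R"])@X+np.array(c["t"]); return p[0]/p[2]*f+c["cx"],p[1]/p[2]*f+c["cy"]
E
python3 - <<'E'
from h import *
for n in("top","side"):
    im,d,W=cam(n); cv2.imwrite(f"pics/{n}0.png",cv2.resize(im,(800,600),interpolation=cv2.INTER_CUBIC)); np.save(n+"W.npy",W); np.save(n+"im.npy",im)
    c=vision.calibration(n);print(n,c,(d==0).mean())
s=readout.observe();print(s)
E
```

```text
pics
top {'vfov': 56.306424214714646, 'cx': 252.61033301404373, 'cy': 190.70375137686554, 'R': array([[-0.02020116, -0.99961927, -0.01879454],
       [-0.98897707,  0.02273702, -0.1463126 ],
       [ 0.14668422,  0.01563168, -0.98905985]]), 't': array([0.08869618, 0.48775561, 1.20491731])} 0.003946940104166667
side {'vfov': 57.65162220748573, 'cx': 256.1513548864565, 'cy': 192.71874395840695, 'R': array([[-0.98268382, -0.18483511, -0.01298048],
       [-0.08316137,  0.50256377, -0.86053114],
       [ 0.16557989, -0.84455056, -0.50923242]]), 't': array([0.4886011 , 0.09912516, 1.13823609])} 0.0042572021484375
{'clock': 0.1, 'joint_positions': array([-1.1797861 ,  0.62925416,  0.03844572,  1.51822506, -0.02696749,
        0.99633523, -0.02002457]), 'qvel': array([ 2.19167731e-03, -1.96493363e-03,  6.81471961e-04, -1.64007914e-03,
       -2.51350529e-04, -1.29801934e-03,  1.40129617e-05]), 'tau': array([ 3.68710753e-03, -5.50792623e+01,  1.14790086e+00, -1.87117088e+01,
       -5.20590786e-02,  1.92011485e-02,  3.89314130e-05]), 'tool_pos': array([0.28649659, 0.58297913, 0.30185938]), 'ee_rot': array([[-8.97461098e-01,  4.41093042e-01, -7.11452436e-04],
       [ 4.41093614e-01,  8.97459764e-01, -1.54818093e-03],
       [-4.43919022e-05, -1.70324929e-03, -9.99998548e-01]]), 'ft_force': array([-0.54018232, -0.14912595,  0.54259686]), 'torque': array([-0.02475767, -0.00183087,  0.03966533]), 'finger_gap': 0.09411938237084476}
```

View pics/top0.png

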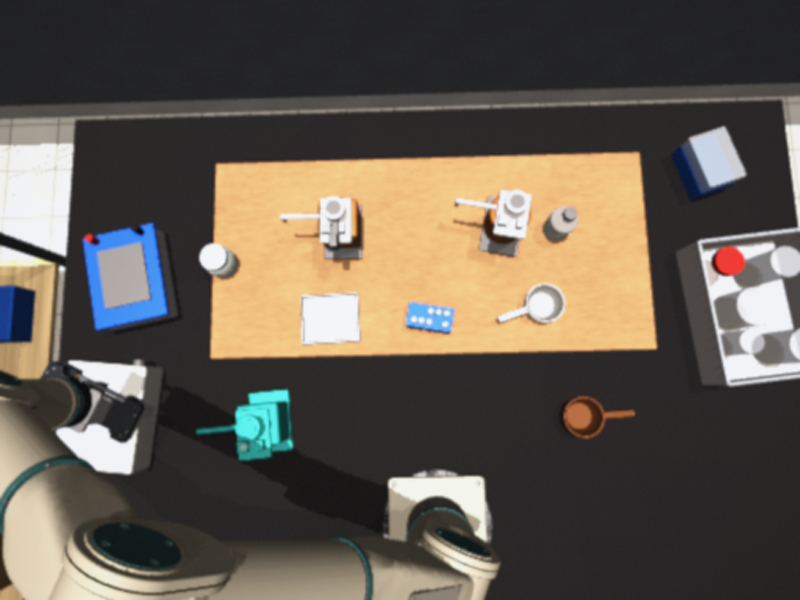

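View pics/side0.png

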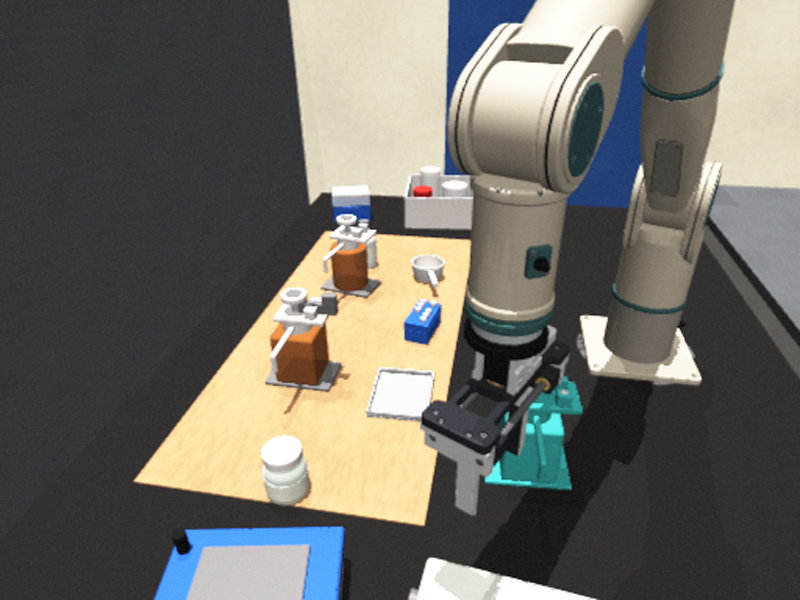

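The top view (800x600) shows, with +x up and +y left: square dispenser with key at (335,215)/(338,240), tray (330,318), white dish (545,303) with its handle pointing left to (500,319), rack (430,318), round dispenser (512,210), flask (562,223) and jar (215,260). The side view agrees.

```bash
python3 - <<'E'
from h import *
W=np.load("topW.npy"); im=np.load("topim.npy")
s=512/800
def reg(a,b,c,d,z0,z1,name):
    w=W[int(b*s):int(d*s),int(a*s):int(c*s)].reshape(-1,3); m=(w[:,2]>z0)&(w[:,2]<z1); p=w[m]
    if len(p)<5: print(name,len(p));return
    (cx,cy),(h,k),an=cv2.minAreaRect((p[:,:2]*1000).astype(np.float32))
    print(name,len(p),"mean",p.mean(0).round(4),"rect",round(cx,1),round(cy,1),round(h,1),round(k,1),round(an,1),"z",np.percentile(p[:,2],[5,50,95]).round(4)); return p
reg(290,180,370,270,.18,.2,"sq top stuff")
reg(315,190,355,220,.178,.2,"sq head")
reg(320,222,355,255,.172,.2,"key tab")
reg(310,190,370,255,.143,.157,"deck")
reg(310,230,375,265,.003,.02,"foot")
reg(275,205,315,225,.08,.16,"spout")
reg(295,285,365,350,.006,.02,"tray")
reg(490,185,535,225,.178,.2,"round head")
reg(450,195,490,212,.08,.16,"rspout")
reg(480,225,525,260,.003,.02,"rfoot")
p=reg(490,275,575,330,.012,.06,"bowl all")
reg(490,305,522,330,.02,.06,"handle")
q=reg(523,280,570,328,.036,.06,"rim")
reg(400,295,460,338,.02,.07,"rack")
reg(540,195,585,245,.02,.15,"flask")
reg(195,235,240,285,.02,.12,"jar")
reg(370,260,390,280,-.05,.05,"bench")
# outline for views
c=im[170:225,305:375];cv2.imwrite("pics/a.png",cv2.resize(im[110:230,120:380],(800,369),interpolation=cv2.INTER_CUBIC))
E
```

```text
sq top stuff 226 mean [0.6386 0.1963 0.1861] rect 625.9 197.9 44.2 100.9 86.3 z [0.1824 0.1861 0.1902]
sq head 176 mean [0.6538 0.1959 0.1854] rect 654.4 195.9 44.3 43.0 89.2 z [0.1814 0.1855 0.1887]
key tab 59 mean [0.5886 0.1974 0.1864] rect 600.9 198.5 54.0 23.5 14.0 z [0.1731 0.1878 0.192 ]
deck 224 mean [0.6335 0.1877 0.1493] rect 631.1 195.8 62.0 109.2 89.5 z [0.1459 0.1491 0.1534]
foot 243 mean [0.605  0.1949 0.0068] rect 616.9 199.6 148.2 77.5 90.0 z [0.0033 0.0061 0.0135]
spout 73 mean [0.6545 0.2827 0.1291] rect 654.9 280.1 70.0 8.2 88.8 z [0.1102 0.131  0.136 ]
tray 322 mean [0.4537 0.2244 0.0101] rect 458.1 224.6 144.8 144.5 84.6 z [0.0062 0.0089 0.016 ]
round head 182 mean [ 0.6568 -0.1696  0.1853] rect 656.6 -169.9 45.2 45.5 10.8 z [0.1818 0.1852 0.1888]
rspout 73 mean [ 0.6743 -0.0866  0.1291] rect 675.2 -90.4 74.6 11.5 77.9 z [0.1169 0.1305 0.1351]
rfoot 242 mean [ 0.61   -0.1592  0.0079] rect 614.4 -162.2 99.9 69.4 74.9 z [0.0036 0.0076 0.0144]
bowl all 336 mean [ 0.4705 -0.2393  0.0344] rect 453.7 -226.0 84.0 143.4 39.1 z [0.0145 0.0387 0.0467]
handle 67 mean [ 0.4471 -0.1727  0.0402] rect 447.6 -173.1 14.2 54.4 17.9 z [0.0351 0.04   0.0453]
rim 134 mean [ 0.4723 -0.2486  0.0432] rect 472.8 -249.2 84.4 84.9 70.4 z [0.0377 0.0435 0.0473]
rack 464 mean [0.4452 0.0035 0.0488] rect 446.5 3.2 99.7 52.3 79.4 z [0.0421 0.0485 0.0588]
flask 353 mean [ 0.6395 -0.2832  0.0858] rect 645.0 -289.5 59.9 54.1 48.2 z [0.0306 0.0878 0.1304]
jar 376 mean [0.5789 0.4633 0.0704] rect 581.8 467.6 61.8 62.3 17.1 z [0.0314 0.0815 0.0871]
bench 168 mean [5.637e-01 1.155e-01 5.000e-04] rect 563.6 115.4 43.3 45.9 89.0 z [-0.0031  0.0003  0.0048]
```

View pics/a.png

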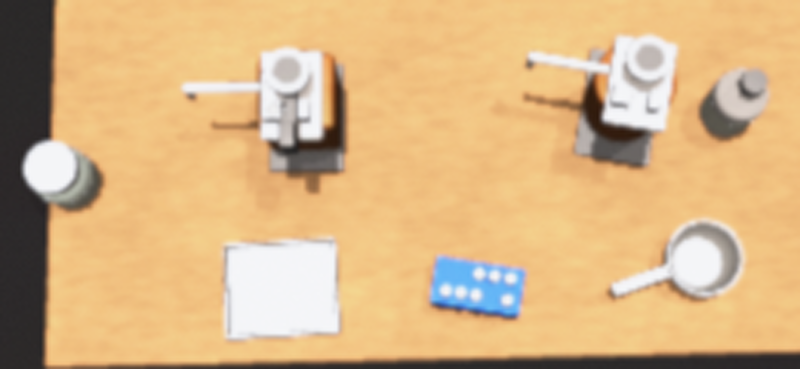

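```bash
cat > go.py <<'E'
import sys
from h import *
# usage: go.py x y z yaw_of_tool_y(deg)  -> total shift (cm, tool axes) and turn
s=readout.observe(); R=np.array(s["ee_rot"]); p=np.array(s["tool_pos"])
a=[float(v) for v in sys.argv[1:]]
if a:
    print("shift cm",(R.T@(np.array(a[:3])-p)*100).round(2))
    yaw=np.degrees(np.arctan2(R[1,1],R[0,1])); print("turn",round(-((a[3]-yaw+90)%180-90),2))
print("clock",s["clock"],"p",p.round(4),"F",s["ft_force"].round(2),"gap",round(s["finger_gap"],4),"tilt",R[:,2].round(3),"q",s["joint_positions"].round(2))
E
echo
```

>>> apply_moves(series="0 0 0 -6.5 0;0 0 0 -6.5 0;0 0 0 -6.5 0;0 0 0 -6.5 0", squeeze=50)

```text
clock: 0.43
tool_pos: [0.2857, 0.5821, 0.2996]
ee_rot: [[-1.0, -0.015, -0.002], [-0.015, 1.0, -0.006], [0.002, -0.006, -1.0]]
ft_force: [-0.2, 0.7, -0.1]
finger_gap: 0.0942
```

```bash
python3 go.py 0.587 0.196 0.30 90
```

```text
shift cm [-29.55 -39.06   0.15]
turn 0.87
clock 0.4333 p [0.2857 0.5821 0.2996] F [-0.16  0.73 -0.06] gap 0.0942 tilt [-0.002 -0.006 -1.   ] q [-1.11  0.63 -0.09  1.52  0.06  1.    0.37]
```

>>> apply_moves(series="-2.45 -3.25 0 0.9 0;-2.45 -3.25 0 0 0;-2.45 -3.25 0 0 0;-2.45 -3.25 0 0 0;-2.45 -3.25 0 0 0;-2.45 -3.25 0 0 0;-2.45 -3.25 0 0 0;-2.45 -3.25 0 0 0;-2.45 -3.25 0 0 0;-2.45 -3.25 0 0 0;-2.45 -3.25 0 0 0;-2.45 -3.25 0 0 0")

```text
clock: 1.43
tool_pos: [0.5821, 0.1942, 0.2924]
ee_rot: [[-1.0, -0.028, -0.015], [-0.028, 1.0, -0.004], [0.015, -0.004, -1.0]]
ft_force: [0.4, 0.7, 0.3]
finger_gap: 0.094
```

```bash
python3 go.py 0.587 0.196 0.257 90
```

```text
shift cm [-0.55  0.18  3.53]
turn 1.58
clock 1.4333 p [0.5821 0.1942 0.2924] F [0.39 0.68 0.3 ] gap 0.094 tilt [-0.015 -0.004 -1.   ] q [-0.31  0.59 -0.09  1.62  0.06  0.95  1.18]
```

>>> apply_moves(series="-0.4 0.1 0.8 1 0;-0.1 0.1 0.9 0 0;0 0 0.9 0 0;0 0 0.8 0 0;0 0 0.1 0 0")

```text
clock: 1.85
tool_pos: [0.5917, 0.1839, 0.253]
ee_rot: [[-1.0, 0.007, -0.014], [0.007, 1.0, -0.011], [0.014, -0.011, -1.0]]
ft_force: [-0.6, 0.7, 0.1]
finger_gap: 0.0944
```

```bash
python3 - <<'E'
from h import *
for n in("top","side"):
    im,d,W=cam(n)
    u,v=map(int,proj(n,np.array([.59,.197,.18])))
    r=60
    cv2.imwrite(f"pics/k{n}.png",cv2.resize(im[max(v-45,0):v+45,max(u-60,0):u+60],(400,300),interpolation=cv2.INTER_CUBIC)) 
a=cv2.imread("pics/ktop.png");b=cv2.imread("pics/kside.png");cv2.imwrite("pics/k.png",np.hstack([a,b]))
E
python3 go.py 0.587 0.196 0.257 90
```

```text
shift cm [ 0.52  1.13 -0.28]
turn -0.33
clock 1.95 p [0.5921 0.1847 0.2543] F [-0.05  0.37  0.34] gap 0.094 tilt [-0.013 -0.01  -1.   ] q [-0.3   0.64 -0.08  1.64  0.07  0.87  1.16]
```

View pics/k.png

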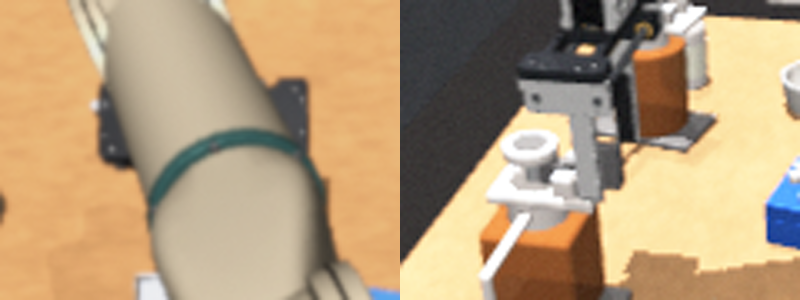

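The side crop shows the near finger beside the cheek, spout-side of the key. The arm overshot in y by 11 mm, so I correct before closing.

>>> apply_moves(series="0.4 0.6 -0.2 -0.3 0;0.1 0.4 -0.1 0 0;0 0 0 0 0;0 0 0 0 0")

```text
clock: 2.28
tool_pos: [0.5853, 0.1999, 0.2591]
ee_rot: [[-1.0, -0.006, -0.011], [-0.006, 1.0, -0.008], [0.011, -0.008, -1.0]]
ft_force: [0.6, 0.1, 0.1]
finger_gap: 0.0938
```

```bash
python3 go.py 0.587 0.1965 0.257 90
```

```text
shift cm [-0.17 -0.34  0.21]
turn 0.36
clock 2.2833 p [0.5853 0.1999 0.2591] F [0.55 0.14 0.15] gap 0.0938 tilt [-0.011 -0.008 -1.   ] q [-0.33  0.64 -0.08  1.64  0.07  0.88  1.14]
```

>>> apply_moves(series="-0.1 -0.2 0.1 0.3 0;0 0 0 0 0;0 0 0 0 160;0 0 0 0 200;0 0 0 0 230;0 0 0 0 255;0 0 0 0 255;0 0 0 0 255", squeeze=50)

```text
clock: 2.95
tool_pos: [0.5869, 0.1977, 0.2591]
ee_rot: [[-1.0, -0.0, -0.009], [-0.0, 1.0, -0.008], [0.009, -0.008, -1.0]]
ft_force: [-0.1, -0.3, -0.2]
finger_gap: 0.057
```

```bash
python3 go.py 0.537 0.1965 0.257 90
```

```text
shift cm [ 4.99 -0.11  0.26]
turn 0.02
clock 2.95 p [0.5869 0.1977 0.2591] F [-0.11 -0.27 -0.24] gap 0.057 tilt [-0.009 -0.008 -1.   ] q [-0.32  0.64 -0.08  1.64  0.07  0.88  1.14]
```

Fingers are slow (~75 mm/s); wait.

>>> apply_moves(series="0 0 0 0 255;0 0 0 0 255;0 0 0 0 255;0 0 0 0 255;0 0 0 0 255;0 0 0 0 255;0 0 0 0 255;0 0 0 0 255")

```text
clock: 3.62
tool_pos: [0.5869, 0.1976, 0.259]
ee_rot: [[-1.0, -0.0, -0.009], [-0.0, 1.0, -0.008], [0.009, -0.008, -1.0]]
ft_force: [0.0, 1.0, -0.3]
finger_gap: 0.0157
```

```bash
python3 go.py 0.537 0.1965 0.257 90
```

```text
shift cm [ 4.99 -0.11  0.25]
turn 0.01
clock 3.6167 p [0.5869 0.1976 0.259 ] F [ 0.04  1.01 -0.27] gap 0.0157 tilt [-0.009 -0.008 -1.   ] q [-0.32  0.64 -0.08  1.64  0.07  0.88  1.14]
```

>>> apply_moves(series="0.4 0 0 0 255;0.5 0 0 0 255;0.5 0 0 0 255;0.5 0 0 0 255;0.5 0 0 0 255")

```text
clock: 4.03
tool_pos: [0.5673, 0.1972, 0.2605]
ee_rot: [[-1.0, 0.002, 0.006], [0.002, 1.0, -0.005], [-0.006, -0.005, -1.0]]
ft_force: [4.9, 0.4, -2.1]
finger_gap: 0.0158
```

>>> apply_moves(series="0.5 0 0 0 255;0.5 0 0 0 255;0.7 0 0 0 255;0.8 0 0 0 255;0.8 0 0 0 255;0.8 0 0 0 255;0 0 0 0 255")

```text
clock: 4.62
tool_pos: [0.5139, 0.1972, 0.2589]
ee_rot: [[-1.0, -0.001, -0.01], [-0.001, 1.0, -0.009], [0.01, -0.009, -1.0]]
ft_force: [-0.3, -0.1, -0.4]
finger_gap: 0.0159
```

```bash
python3 - <<'E'
from h import *
im,d,W=cam("side")
u,v=map(int,proj("side",np.array([.57,.197,.17])))
cv2.imwrite(f"pics/k2.png",cv2.resize(im[max(v-60,0):v+60,max(u-80,0):u+80],(640,480),interpolation=cv2.INTER_CUBIC)) 
E
python3 go.py 0.432 0.225 0.257 90
```

```text
shift cm [8.28 2.79 0.25]
turn 0.03
clock 4.6667 p [0.5148 0.1972 0.259 ] F [-0.25 -0.17 -1.45] gap 0.0153 tilt [-0.009 -0.008 -1.   ] q [-0.37  0.55 -0.08  1.83  0.07  0.78  1.09]
```

View pics/k2.png

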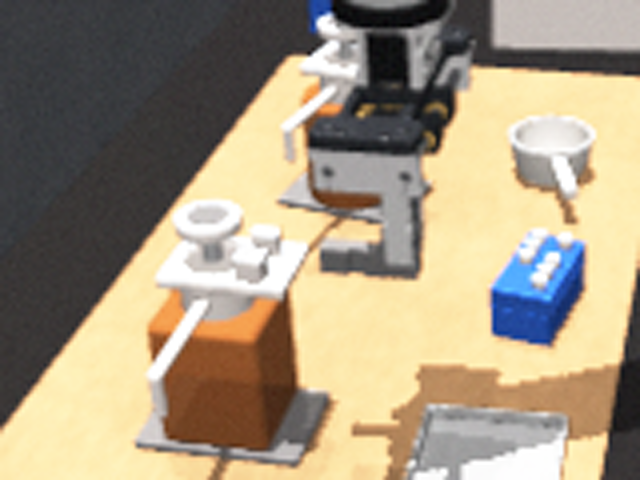

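Key is out, held level with the tongue pointing +x. Now to the tray.

>>> apply_moves(series="2 0.7 0 0 255;2 0.7 0 0 255;2 0.7 0 0 255;1.2 0.4 0 0 255;0 0 1 0 255;0 0 2 0 255;0 0 2 0 255;0 0 2 0 255;0 0 1.5 0 255;0 0 1 0 255;0 0 0 0 255;0 0 0 0 255")

```text
clock: 5.67
tool_pos: [0.4442, 0.2238, 0.1624]
ee_rot: [[-1.0, 0.001, 0.002], [0.001, 1.0, -0.005], [-0.002, -0.005, -1.0]]
ft_force: [-0.4, -0.3, -0.6]
finger_gap: 0.0155
```

```bash
python3 go.py 0.432 0.225 0.115 90
```

```text
shift cm [1.23 0.15 4.73]
turn -0.04
clock 5.6667 p [0.4442 0.2238 0.1624] F [-0.39 -0.35 -0.63] gap 0.0155 tilt [ 0.002 -0.005 -1.   ] q [-0.49  0.64 -0.06  2.06  0.09  0.45  0.95]
```

>>> apply_moves(series="0.6 0.1 0.5 0 255;0.4 0 0.8 0 255;0.2 0 0.8 0 255;0 0 0.7 0 255;0 0 0.5 0 255;0 0 0.4 0 255;0 0 0.2 0 255;0 0 0 0 255;0 0 0 0 255")

```text
clock: 6.42
tool_pos: [0.434, 0.2262, 0.1233]
ee_rot: [[-1.0, 0.001, 0.008], [0.001, 1.0, -0.002], [-0.008, -0.002, -1.0]]
ft_force: [-0.3, 0.5, -0.3]
finger_gap: 0.0158
```

```bash
python3 go.py 0.432 0.225 0.115 90
```

```text
shift cm [ 0.21 -0.12  0.83]
turn -0.08
clock 6.4167 p [0.434  0.2262 0.1233] F [-0.35  0.52 -0.35] gap 0.0158 tilt [ 0.008 -0.002 -1.   ] q [-0.51  0.7  -0.04  2.1   0.1   0.33  0.93]
```

>>> apply_moves(series="0 0 0.4 0 255;0 0 0.3 0 255;0 0 0.2 0 255;0 0 0 0 255;0 0 0 0 255")

```text
clock: 6.83
tool_pos: [0.4348, 0.2263, 0.1139]
ee_rot: [[-1.0, 0.002, 0.01], [0.002, 1.0, -0.001], [-0.01, -0.001, -1.0]]
ft_force: [-0.5, -0.2, 0.1]
finger_gap: 0.0157
```

>>> apply_moves(series="0 0 0 0 146;0 0 0 0 146;0 0 0 0 146;0 0 0 0 146;0 0 0 0 146;0 0 -0.5 0 146;0 0 -1 0 146;0 0 -2 0 146;0 0 -3 0 146;0 0 -3 0 146;0 0 -3 0 146;0 0 -3 0 146")

```text
clock: 7.83
tool_pos: [0.4303, 0.2249, 0.274]
ee_rot: [[-1.0, 0.001, -0.0], [0.001, 1.0, -0.007], [0.0, -0.007, -1.0]]
ft_force: [-0.0, -0.5, -0.5]
finger_gap: 0.0403
```

```bash
python3 go.py 0.449 -0.178 0.27 18.3
```

```text
shift cm [ -1.92 -40.29   0.67]
turn 71.63
clock 7.8333 p [0.4303 0.2249 0.274 ] F [-0.02 -0.45 -0.5 ] gap 0.0403 tilt [-0.    -0.007 -1.   ] q [-0.48  0.44 -0.08  1.99  0.06  0.72  0.96]
```

>>> apply_moves(series="-0.2 -3 0 0 0;-0.2 -4 0 0 0;-0.2 -4 0 0 0;-0.2 -4 0 0 0;-0.2 -4 0 0 0;-0.2 -4 0 0 0;-0.2 -4 0 0 0;-0.2 -4 0 0 0;-0.2 -4 0 0 0;-0.1 -3 0 0 0;0 -1 0 0 0;0 0 0 0 0")

```text
clock: 8.83
tool_pos: [0.454, -0.1779, 0.2935]
ee_rot: [[-0.999, -0.007, 0.033], [-0.007, 1.0, 0.002], [-0.033, 0.002, -0.999]]
ft_force: [-0.6, -0.3, 0.9]
finger_gap: 0.0939
```

>>> apply_moves(series="0 0 0 6.6 0;0 0 0 7.1 0;0 0 0 7.1 0;0 0 0 7.1 0;0 0 0 7.1 0;0 0 0 7.1 0;0 0 0 7.1 0;0 0 0 7.1 0;0 0 0 7.1 0;0 0 0 5 0;0 0 0 0 0;0 0 0 0 0")

```text
clock: 9.83
tool_pos: [0.4521, -0.1625, 0.3007]
ee_rot: [[-0.363, 0.931, 0.037], [0.932, 0.362, 0.013], [-0.001, 0.039, -0.999]]
ft_force: [-0.6, -0.2, -0.2]
finger_gap: 0.0941
```

```bash
python3 go.py 0.449 -0.178 0.112 18.3
```

```text
shift cm [-1.31 -1.59 18.83]
turn 2.97
clock 9.8333 p [ 0.4521 -0.1625  0.3007] F [-0.59 -0.21 -0.25] gap 0.0941 tilt [ 0.037  0.013 -0.999] q [ 0.1   0.39  0.27  2.   -0.19  0.74  0.86]
```

>>> apply_moves(series="-0.3 -0.4 1 1.5 0;-0.3 -0.5 2 1.5 0;-0.3 -0.5 2.5 0 0;-0.3 -0.3 2.5 0 0;0 0 2.5 0 0;0 0 2 0 0;0 0 1.5 0 0;0 0 1 0 0;0 0 0.5 0 0;0 0 0 0 0")

```text
clock: 10.67
tool_pos: [0.4501, -0.1702, 0.1433]
ee_rot: [[-0.345, 0.937, 0.048], [0.939, 0.344, 0.02], [0.002, 0.052, -0.999]]
ft_force: [0.7, -0.3, -0.1]
finger_gap: 0.0943
```

```bash
python3 - <<'E'
from h import *
im,d,W=cam("side")
u,v=map(int,proj("side",np.array([.46,-.2,.06])))
cv2.imwrite(f"pics/b1.png",cv2.resize(im[max(v-54,0):v+54,max(u-72,0):u+72],(640,480),interpolation=cv2.INTER_CUBIC)) 
E
python3 go.py 0.446 -0.179 0.112 18.3
```

```text
shift cm [-0.68 -0.87  3.14]
turn 1.86
clock 10.7167 p [ 0.4503 -0.1703  0.1438] F [ 0.92  0.02 -1.09] gap 0.0938 tilt [ 0.049  0.02  -0.999] q [ 0.25  0.66  0.11  2.14 -0.33  0.32  1.  ]
```

View pics/b1.png

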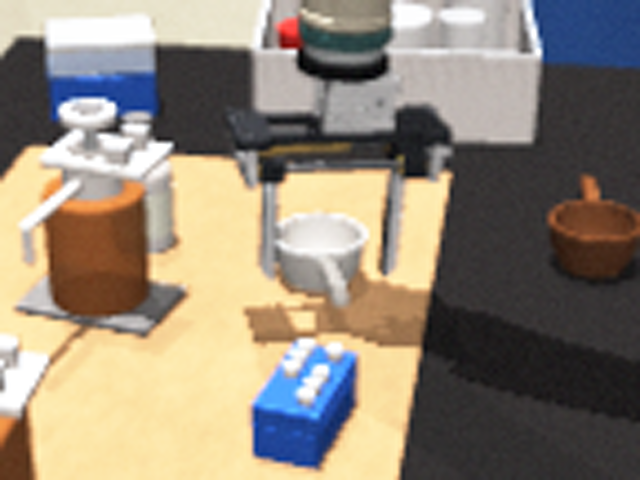

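>>> apply_moves(series="-0.5 -0.3 0 1 0;-0.5 -0.3 0.4 0.8 0;-0.4 -0.2 0.7 0 0;-0.2 -0.1 0.7 0 0;0 0 0.5 0 0;0 0 0.2 0 0;0 0 0 0 0")

```text
clock: 11.3
tool_pos: [0.4499, -0.191, 0.119]
ee_rot: [[-0.313, 0.948, 0.055], [0.95, 0.313, 0.017], [-0.001, 0.058, -0.998]]
ft_force: [-0.3, -0.5, 0.1]
finger_gap: 0.0939
```

```bash
python3 go.py 0.448 -0.189 0.115 18.3
```

```text
shift cm [ 0.25 -0.14  0.39]
turn -0.05
clock 11.3 p [ 0.4499 -0.191   0.119 ] F [-0.32 -0.46  0.13] gap 0.0939 tilt [ 0.055  0.017 -0.998] q [ 0.31  0.71  0.09  2.14 -0.36  0.27  1.03]
```

>>> apply_moves(series="0.1 -0.1 0.2 0 255;0 0 0 0 255;0 0 0 0 255;0 0 0 0 255;0 0 0 0 255;0 0 0 0 255;0 0 0 0 255;0 0 0 0 255;0 0 0 0 255;0 0 0 0 255;0 0 0 0 255;0 0 0 0 255", squeeze=60)

```text
clock: 12.3
tool_pos: [0.4491, -0.1893, 0.1171]
ee_rot: [[-0.315, 0.947, 0.056], [0.949, 0.314, 0.018], [-0.001, 0.059, -0.998]]
ft_force: [0.4, 0.2, -0.0]
finger_gap: 0.0175
```

>>> apply_moves(series="0 0 0 0 255;0 0 0 0 255;0 0 0 0 255;0 0 0 0 255")

```text
clock: 12.63
tool_pos: [0.4487, -0.1894, 0.1173]
ee_rot: [[-0.314, 0.948, 0.055], [0.949, 0.314, 0.018], [-0.0, 0.058, -0.998]]
ft_force: [-0.2, 0.0, 1.3]
finger_gap: 0.0138
```

>>> apply_moves(series="0 0 -0.3 0 255;0 0 -0.7 0 255;0 0 -1.2 0 255;0 0 -1.5 0 255;0 0 -1.5 0 255;0 0 -1.5 0 255;0 0 -1.5 0 255;0 0 -1.5 0 255;0 0 -1.2 0 255;0 0 -0.8 0 255;0 0 -0.4 0 255;0 0 0 0 255")

```text
clock: 13.63
tool_pos: [0.4383, -0.1896, 0.2455]
ee_rot: [[-0.314, 0.948, 0.048], [0.949, 0.314, 0.023], [0.007, 0.053, -0.999]]
ft_force: [-0.4, -0.1, -1.5]
finger_gap: 0.0132
```

```bash
python3 - <<'E'
from h import *
im,d,W=cam("side")
u,v=map(int,proj("side",np.array([.46,-.2,.16])))
cv2.imwrite(f"pics/b2.png",cv2.resize(im[max(v-54,0):v+54,max(u-72,0):u+72],(480,360),interpolation=cv2.INTER_CUBIC)) 
E
python3 go.py 0.48 0.36 0.25 45
```

```text
shift cm [50.86 21.23  0.98]
turn -26.69
clock 13.6833 p [ 0.4382 -0.1896  0.2451] F [-0.55 -0.19 -2.01] gap 0.0131 tilt [ 0.048  0.023 -0.999] q [ 0.21  0.47  0.23  2.08 -0.27  0.59  0.95]
```

View pics/b2.png

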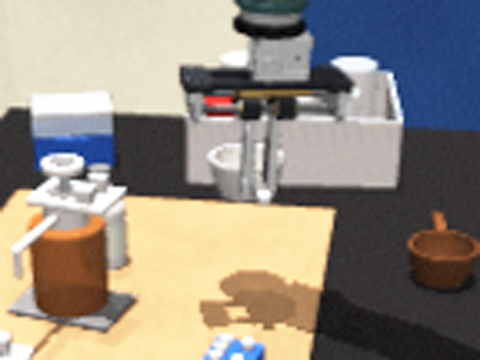

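>>> apply_moves(series="1.5 0.6 0 0 255;2.5 1 0 0 255;3 1.25 0 0 255;3 1.25 0 0 255;3 1.25 0 0 255;3 1.25 0 0 255;3 1.25 0 0 255;3 1.25 0 0 255;3 1.25 0 0 255;3 1.25 0 0 255;3 1.25 0 0 255;3 1.25 0 0 255")

```text
clock: 14.68
tool_pos: [0.4645, 0.1842, 0.2447]
ee_rot: [[-0.296, 0.955, 0.033], [0.955, 0.296, 0.014], [0.004, 0.036, -0.999]]
ft_force: [0.1, -0.5, -2.3]
finger_gap: 0.013
```

```bash
python3 go.py 0.48 0.36 0.25 45
```

```text
shift cm [16.34  6.7  -0.23]
turn -27.79
clock 14.6833 p [0.4645 0.1842 0.2447] F [ 0.06 -0.51 -2.27] gap 0.013 tilt [ 0.033  0.014 -0.999] q [-0.66  0.51  0.32  2.02 -0.27  0.61  0.15]
```

>>> apply_moves(series="3 1.2 0 0 255;3 1.2 0 0 255;3 1.2 0 0 255;2.5 1 0 0 255;1.5 0.6 0 0 255;0.6 0.2 0 0 255;0 0 0 -5 255;0 0 0 -6 255;0 0 0 -6 255;0 0 0 -5 255;0 0 0 -3 255;0 0 0 0 255")

```text
clock: 15.68
tool_pos: [0.4679, 0.3437, 0.2333]
ee_rot: [[-0.697, 0.717, 0.016], [0.717, 0.697, 0.005], [-0.008, 0.015, -1.0]]
ft_force: [-0.5, -0.6, -1.9]
finger_gap: 0.0136
```

```bash
python3 go.py 0.49 0.37 0.145 45
```

```text
shift cm [0.41 3.28 8.88]
turn -0.79
clock 15.6833 p [0.4679 0.3437 0.2333] F [-0.52 -0.6  -1.88] gap 0.0136 tilt [ 0.016  0.005 -1.   ] q [-0.82  0.62  0.21  1.8  -0.17  0.72  0.25]
```

>>> apply_moves(series="0.1 0.8 0.5 -0.8 255;0.1 1 1.2 0 255;0.1 0.8 1.5 0 255;0 0.4 1.5 0 255;0 0 1.5 0 255;0 0 1.2 0 255;0 0 0.8 0 255;0 0 0.4 0 255;0 0 0 0 255")

```text
clock: 16.43
tool_pos: [0.4918, 0.3654, 0.1387]
ee_rot: [[-0.698, 0.716, 0.014], [0.716, 0.698, 0.001], [-0.009, 0.011, -1.0]]
ft_force: [-0.3, 0.1, -2.1]
finger_gap: 0.0131
```

```bash
python3 - <<'E'
from h import *
for n in("top","side"):
    im,d,W=cam(n); np.save(n+"W2.npy",W);np.save(n+"im2.npy",im)
im=np.load("sideim2.npy")
u,v=map(int,proj("side",np.array([.57,.3,.08])))
print(u,v)
cv2.imwrite("pics/b3.png",cv2.resize(im[v-75:v+75,u-100:u+100],(800,600),interpolation=cv2.INTER_CUBIC)) 
E
python3 go.py 0.604 0.362 0.137 45
```

```text
208 242
shift cm [-8.07  7.74  0.46]
turn -0.69
clock 16.5333 p [0.4922 0.3657 0.1399] F [ 0.03 -0.46 -1.85] gap 0.0135 tilt [ 0.016  0.002 -1.   ] q [-0.79  0.79  0.17  1.77 -0.2   0.59  0.27]
```

View pics/b3.png

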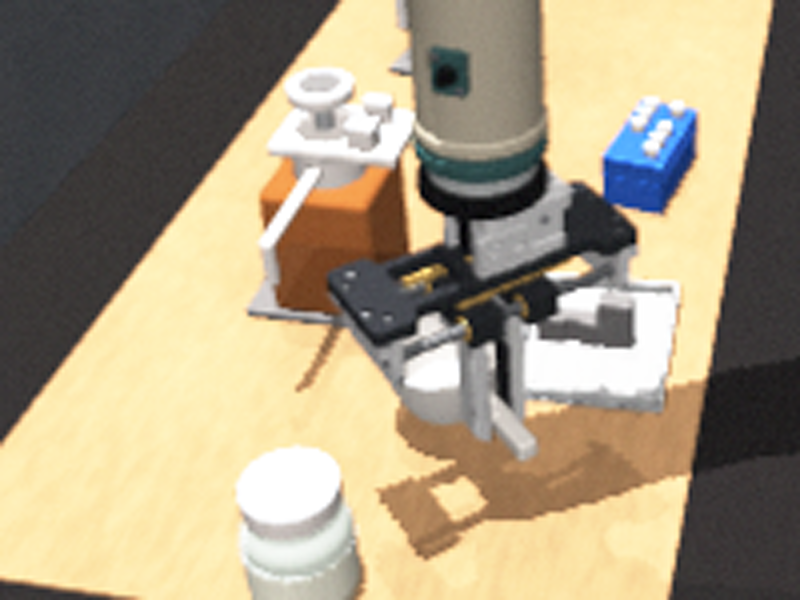

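>>> apply_moves(series="-0.6 0.5 0 0 255;-1.2 1 0 0 255;-1.4 1.3 0 0 255;-1.4 1.3 0 0 255;-1.2 1.1 0 0 255;-0.9 0.8 0 0 255;-0.6 0.5 0 0 255;-0.3 0.2 0 0 255;0 0 0 0 255")

```text
clock: 17.28
tool_pos: [0.6035, 0.3585, 0.1502]
ee_rot: [[-0.699, 0.715, 0.027], [0.715, 0.699, 0.008], [-0.013, 0.025, -1.0]]
ft_force: [0.1, -0.1, -2.1]
finger_gap: 0.0128
```

```bash
python3 go.py 0.609 0.3566 0.122 45
```

```text
shift cm [-0.48  0.19  2.83]
turn -0.66
clock 17.2833 p [0.6035 0.3585 0.1502] F [ 0.15 -0.09 -2.06] gap 0.0128 tilt [ 0.027  0.008 -1.   ] q [-0.67  0.87  0.17  1.5  -0.18  0.76  0.34]
```

>>> apply_moves(series="-0.25 0.1 0.3 0 255;-0.1 0.05 0.6 0 255;0 0 0.6 0 255;0 0 0.5 0 255;0 0 0.3 0 255;0 0 0.2 0 255;0 0 0 0 255")

```text
clock: 17.87
tool_pos: [0.604, 0.3583, 0.122]
ee_rot: [[-0.701, 0.713, 0.022], [0.713, 0.701, 0.008], [-0.01, 0.021, -1.0]]
ft_force: [-0.2, 0.8, -2.3]
finger_gap: 0.0137
```

```bash
python3 go.py 0.6082 0.3562 0.119 45; python3 - <<'E'
from h import *
im,d,W=cam("side"); np.save("sideW3.npy",W)
u,v=map(int,proj("side",np.array([.64,.31,.06])))
cv2.imwrite("pics/b4.png",cv2.resize(im[v-60:v+60,u-80:u+80],(800,600),interpolation=cv2.INTER_CUBIC)); print(u,v)
print("outlet axis px",[proj("side",np.array([.655,.311,z])) for z in(.095,.045,0)])
E
```

```text
shift cm [-0.44  0.15  0.31]
turn -0.51
clock 17.8667 p [0.604  0.3583 0.122 ] F [-0.17  0.83 -2.35] gap 0.0137 tilt [ 0.022  0.008 -1.   ] q [-0.67  0.91  0.16  1.51 -0.19  0.72  0.35]
183 247
outlet axis px [(np.float64(176.44264240270758), np.float64(237.16474919533937)), (np.float64(178.78984170742928), np.float64(251.6053918526705)), (np.float64(180.7984675489127), np.float64(263.9630335539074))]
```

View pics/b4.png

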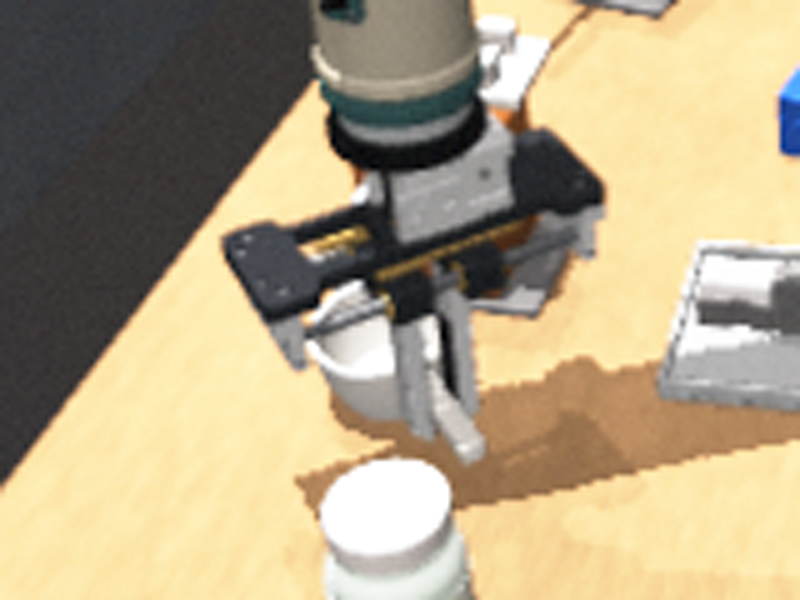

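The dish hangs level just above the bench at about (370,340) in the crop, a few mm short of the outlet. I'll nudge and set it down.

>>> apply_moves(series="-0.4 0.15 0 0 255;-0.4 0.1 0 0 255;-0.1 0 0.1 0 255;0 0 0.2 0 255;0 0 0.2 0 255;0 0 0 0 255")

```text
clock: 18.42
tool_pos: [0.614, 0.3532, 0.1179]
ee_rot: [[-0.7, 0.713, 0.024], [0.714, 0.7, 0.009], [-0.011, 0.023, -1.0]]
ft_force: [-0.4, 0.5, -3.2]
finger_gap: 0.0136
```

```bash
python3 go.py 0.6082 0.3562 0.117 45
```

```text
shift cm [ 0.62 -0.21  0.08]
turn -0.52
clock 18.4167 p [0.614  0.3532 0.1179] F [-0.43  0.49 -3.16] gap 0.0136 tilt [ 0.024  0.009 -1.   ] q [-0.65  0.92  0.16  1.49 -0.19  0.72  0.36]
```

>>> apply_moves(series="0.4 -0.1 0 0 255;0 0 0 0 255;0 0 0.15 0 255;0 0 0.15 0 255;0 0 0 0 255")

```text
clock: 18.83
tool_pos: [0.6104, 0.3558, 0.117]
ee_rot: [[-0.701, 0.713, 0.025], [0.713, 0.701, 0.009], [-0.011, 0.024, -1.0]]
ft_force: [-0.3, -2.3, 1.0]
finger_gap: 0.0135
```

>>> apply_moves(series="0 0 0.05 0 200;0 0 0 0 150;0 0 0 0 130;0 0 0 0 130;0 0 0 0 130;0 0 0 0 130;0 0 0 0 130;0 0 -0.5 0 130;0 0 -1 0 130;0 0 -2 0 130;0 0 -2.5 0 130;0 0 -2.5 0 130")

```text
clock: 19.83
tool_pos: [0.6058, 0.3542, 0.2005]
ee_rot: [[-0.701, 0.713, 0.018], [0.713, 0.701, 0.004], [-0.009, 0.016, -1.0]]
ft_force: [-0.3, -0.3, 0.2]
finger_gap: 0.0458
```

>>> apply_moves(series="0 0 -2.5 0 130;0 0 -2.5 0 130;0 0 -2.5 0 130;1 -0.5 -2 0 130;2 -1 -1 0 255;3 -1 0 0 255;3 -1 0 0 255;2 -1 0 0 255;1 0 0 0 255;0 0 0 0 255;0 0 0 0 255;0 0 0 0 255")

```text
clock: 20.83
tool_pos: [0.4893, 0.4083, 0.3281]
ee_rot: [[-0.697, 0.716, 0.041], [0.717, 0.697, 0.018], [-0.016, 0.042, -0.999]]
ft_force: [0.3, -0.1, 0.4]
finger_gap: 0.0003
```

```bash
python3 - <<'E'
from h import *
for n in("side","top"):
    im,d,W=cam(n); np.save(n+"W4.npy",W)
    if n=="side":
        u,v=map(int,proj(n,np.array([.6,.28,.06]))); cv2.imwrite("pics/b5.png",cv2.resize(im[v-75:v+75,u-100:u+100],(800,600),interpolation=cv2.INTER_CUBIC))
    m=(abs(W[...,2]-.043)<.006)&(abs(W[...,0]-.655)<.06)&(abs(W[...,1]-.311)<.06)&(im.min(-1)>90)
    p=(W[m][:,:2]*1000).astype(np.float32); print(n,len(p), cv2.minEnclosingCircle(p) if len(p)>5 else 0, p.min(0) if len(p) else 0,p.max(0) if len(p) else 0)
    m=(W[...,2]>.08)&(W[...,2]<.136)&(abs(W[...,0]-.655)<.02)&(W[...,1]>.245)&(W[...,1]<.34)
    p=W[m]; print("spout",len(p),p.mean(0).round(4) if len(p) else 0,p[p[:,1]>.305].mean(0).round(4) if len(p) else 0)
    m=(W[...,2]>.178)&(W[...,2]<.195)&(abs(W[...,0]-.654)<.04)&(abs(W[...,1]-.196)<.04)
    p=W[m]; print("head",len(p),p.mean(0).round(4) if len(p) else 0)
E
python3 go.py 0.654 0.196 0.31 45
```

```text
side 250 ((636.1394653320312, 319.4059753417969), 65.03230285644531) [595.10254 266.11557] [698.4757  370.72885]
spout 105 [0.6535 0.2938 0.1246] [0.6537 0.3139 0.1184]
head 16 [0.6524 0.2042 0.1832]
top 133 ((642.9618530273438, 325.12384033203125), 63.360233306884766) [597.48456 266.29837] [697.4751  369.24097]
spout 72 [0.6547 0.2833 0.1283] [0.6543 0.3105 0.1197]
head 179 [0.6536 0.1959 0.1853]
shift cm [-26.57  -3.02   2.08]
turn -0.87
clock 20.9333 p [0.4899 0.4075 0.3277] F [-0.45  0.17 -0.21] gap 0.0001 tilt [ 0.041  0.017 -0.999] q [-0.88  0.58  0.22  1.56 -0.13  0.97  0.15]
```

View pics/b5.png

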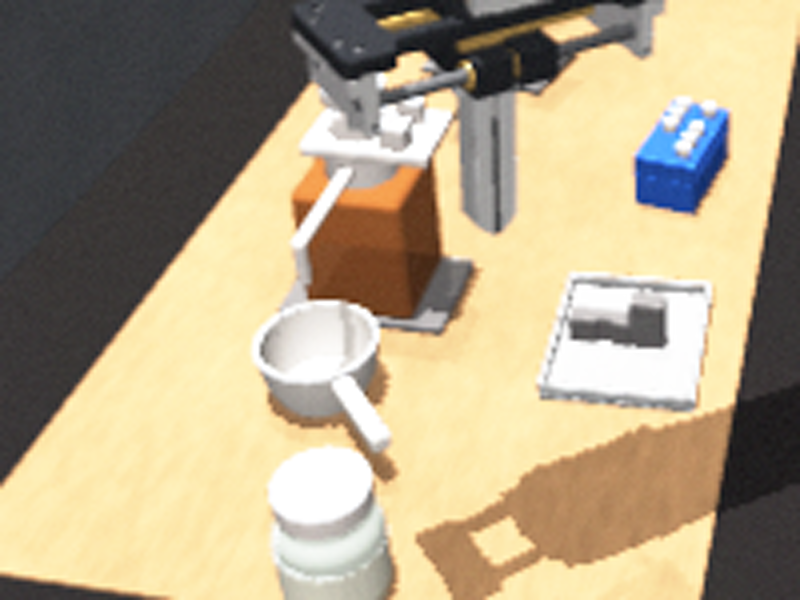

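Dish stands upright (rim bounds give centre ≈ (0.6545, 0.309), outlet ≈ (0.6545, 0.311)) and the key lies in the tray. Now the plunger, fingers shut.

>>> apply_moves(series="-1.5 -0.2 0 0 255;-2.5 -0.3 0 0 255;-3 -0.4 0 0 255;-3 -0.4 0 0 255;-3 -0.4 0 0 255;-3 -0.4 0 0 255;-3 -0.4 0 0 255;-2.5 -0.4 0 0 255;-1.5 -0.3 0 0 255;-1 -0.2 0 0 255;-0.5 0 0 0 255;0 0 0 0 255", squeeze=20)

```text
clock: 21.93
tool_pos: [0.6517, 0.1841, 0.3251]
ee_rot: [[-0.682, 0.73, 0.041], [0.731, 0.683, 0.007], [-0.023, 0.035, -0.999]]
ft_force: [-0.1, -0.4, 0.3]
finger_gap: 0.0006
```

```bash
python3 go.py 0.650 0.194 0.29 45
```

```text
shift cm [0.92 0.42 3.51]
turn -1.92
clock 21.9333 p [0.6517 0.1841 0.3251] F [-0.08 -0.36  0.34] gap 0.0006 tilt [ 0.041  0.007 -0.999] q [-0.44  0.64  0.22  1.45 -0.15  1.03  0.56]
```

>>> apply_moves(series="0.6 0.4 0.3 0 255;0.3 0.2 0.7 0 255;0 0 0.8 0 255;0 0 0.5 0 255;0 0 0.3 0 255;0 0 0 0 255;0 0 0 0 255")

```text
clock: 22.52
tool_pos: [0.6473, 0.204, 0.2946]
ee_rot: [[-0.689, 0.724, 0.036], [0.724, 0.689, 0.011], [-0.017, 0.034, -0.999]]
ft_force: [-0.2, -0.3, 0.6]
finger_gap: 0.0005
```

```bash
python3 go.py 0.650 0.195 0.283 45
```

```text
shift cm [-0.81 -0.47  1.16]
turn -1.38
clock 22.5167 p [0.6473 0.204  0.2946] F [-0.16 -0.28  0.58] gap 0.0005 tilt [ 0.036  0.011 -0.999] q [-0.47  0.67  0.21  1.47 -0.16  0.97  0.54]
```

>>> apply_moves(series="-0.4 -0.2 0 0 255;0 0 0 0 255;0 0 0.3 0 255;0 0 0.3 0 255;0 0 0.3 0 255;0 0 0.3 0 255;0 0 0.3 0 255")

```text
clock: 23.1
tool_pos: [0.6501, 0.1991, 0.2808]
ee_rot: [[-0.689, 0.724, 0.039], [0.725, 0.689, 0.012], [-0.019, 0.037, -0.999]]
ft_force: [-2.7, -0.9, 7.4]
finger_gap: 0.0001
```

```bash
python3 go.py 0.650 0.195 0.263 45
```

```text
shift cm [-0.26 -0.36  1.77]
turn -1.41
clock 23.1 p [0.6501 0.1991 0.2808] F [-2.7  -0.88  7.39] gap 0.0001 tilt [ 0.039  0.012 -0.999] q [-0.46  0.69  0.21  1.49 -0.16  0.94  0.55]
```

>>> apply_moves(series="0 0 0.3 0 255;0 0 0.4 0 255;0 0 0.4 0 255;0 0 0.4 0 255;0 0 0.4 0 255;0 0 0.4 0 255")

```text
clock: 23.6
tool_pos: [0.6501, 0.1989, 0.2644]
ee_rot: [[-0.689, 0.724, 0.04], [0.725, 0.689, 0.014], [-0.017, 0.038, -0.999]]
ft_force: [-4.3, -1.6, 12.6]
finger_gap: 0.0005
```

>>> apply_moves(series="0 0 0.3 0 255;0 0 0.4 0 255;0 0 0.4 0 255")

```text
clock: 23.85
tool_pos: [0.6501, 0.1987, 0.2633]
ee_rot: [[-0.688, 0.724, 0.041], [0.725, 0.688, 0.017], [-0.016, 0.041, -0.999]]
ft_force: [-8.7, -2.2, 24.4]
finger_gap: 0.0007
```

At the stop (0.2633 m, force jumped to 24 N). Hold, then rise.

>>> apply_moves(series="0 0 0.35 0 255;0 0 0.35 0 255;0 0 0.35 0 255;0 0 0.35 0 255;0 0 0.35 0 255;0 0 0.35 0 255;0 0 0.35 0 255;0 0 0.35 0 255")

```text
clock: 24.52
tool_pos: [0.6494, 0.1979, 0.2633]
ee_rot: [[-0.687, 0.725, 0.048], [0.726, 0.687, 0.025], [-0.015, 0.052, -0.999]]
ft_force: [-6.7, -2.2, 20.2]
finger_gap: 0.0005
```

>>> apply_moves(series="0 0 -0.4 0 255;0 0 -0.5 0 255;0 0 -0.8 0 255;0 0 -1 0 255;0 0 -1.5 0 255;0 0 -2 0 255;0 0 -2 0 255;0 0 -2 0 255;3 0 -0.5 0 255;3 0 0 0 255;3 0 0 0 255;3 0 0 0 255")

```text
clock: 25.52
tool_pos: [0.5653, 0.2758, 0.3786]
ee_rot: [[-0.675, 0.735, 0.059], [0.737, 0.675, 0.022], [-0.023, 0.058, -0.998]]
ft_force: [-1.0, 0.4, 0.7]
finger_gap: -0.0001
```

>>> apply_moves(series="3 0 0 0 255;3 0 0 0 255;3 0 0 0 255;2 0 0 0 255;1 0 0 0 255;0 0 0 0 255;0 0 0 0 255")

```text
clock: 26.1
tool_pos: [0.4743, 0.3737, 0.3754]
ee_rot: [[-0.683, 0.729, 0.055], [0.73, 0.682, 0.024], [-0.02, 0.057, -0.998]]
ft_force: [0.7, -0.7, 0.5]
finger_gap: 0.0003
```

```bash
python3 go.py; python3 - <<'E'
from h import *
im,d,W=cam("top"); A=np.load("topW.npy")
def c(Q,x,y,r,z0,z1,n):
    m=(Q[...,2]>z0)&(Q[...,2]<z1)&(abs(Q[...,0]-x)<r)&(abs(Q[...,1]-y)<r); p=Q[m]; print(n,len(p),p.mean(0).round(4) if len(p) else "")
for Q,t in((A,"before"),(W,"after")):
    c(Q,.654,.196,.04,.16,.2,t+" sq head");c(Q,.657,-.17,.04,.16,.2,t+" round head");c(Q,.4465,.003,.07,.03,.07,t+" rack");c(Q,.64,-.285,.05,.03,.14,t+" flask");c(Q,.58,.465,.06,.03,.1,t+" jar")
c(W,.45,.225,.06,.02,.06,"key in tray")
m=(abs(W[...,2]-.043)<.006)&(abs(W[...,0]-.655)<.06)&(abs(W[...,1]-.311)<.06)
p=W[m];print("bowl x max,y min",p[:,0].max(),p[:,1].min())
a,_,_=cam("side");cv2.imwrite("pics/f.png",np.hstack([cv2.resize(im[100:240,100:400],(400,187)),cv2.resize(a[130:317,90:340],(400,187*400//250))[:187]]) if 0 else a)
E
```

```text
clock 26.1 p [0.4743 0.3737 0.3754] F [ 0.67 -0.71  0.52] gap 0.0003 tilt [ 0.055  0.024 -0.998] q [-0.87  0.47  0.22  1.61 -0.1   1.02  0.13]
before sq head 265 [0.6438 0.1969 0.1797]
before round head 243 [ 0.6493 -0.1659  0.181 ]
before rack 448 [0.4461 0.0035 0.0496]
before flask 336 [ 0.6397 -0.2838  0.0888]
before jar 360 [0.5794 0.4638 0.0724]
after sq head 235 [0.6465 0.1972 0.1808]
after round head 241 [ 0.6492 -0.166   0.1813]
after rack 452 [0.4459 0.0037 0.0494]
after flask 340 [ 0.6398 -0.2836  0.0886]
after jar 205 [0.5885 0.4559 0.0718]
key in tray 99 [0.4566 0.2245 0.0314]
bowl x max,y min 0.6973038465247999 0.26646876937035713
```

View pics/f.png

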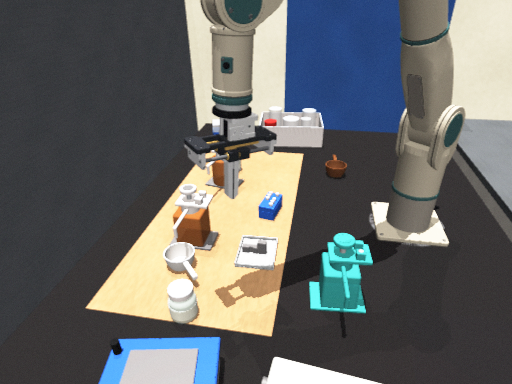

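Final view: plunger up again (188,190), key in tray (258,245), dish under the spout (180,258), rack and bottle unmoved. The jar was partly hidden by the arm in the top view, which biases its mean. The arm is clear of everything.

```bash
python3 -c "
from plant import workorder
print(workorder.sign_off())"
```

```text
the job is handed in; nothing more can be done
None
```

I pulled the key out and left it in the tray, stood the white dish under the square dispenser's outlet, and then gave one full stroke. The job was handed in at about 26 s with the arm clear of everything.

- **Key:** it came out level and lies inside the tray, with its middle at about (0.457, 0.225).
- **Dish:** it stands upright, centred at about (0.654, 0.309). The outlet is at about (0.6545, 0.311), so it is within about 2 mm.
- **Stroke:** I pressed until the head stopped moving, where the force rose from about 12 to 24 N. I held it there for about 0.7 s and let it come back up; the camera shows the head raised again.
- **Left alone:** the round plunger, tube rack and white bottle are unchanged to within about 0.5 mm.

**Checks that disagreed:**
- **Jar:** in the last top picture its measured position was about 1 cm off, because the arm hid part of it. The side picture shows it standing, and nothing touched it.
- **Tool tilt:** the tool drifted up to about 3° from vertical during the work, which did no visible harm.

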